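# Stand the reservoir up, then hold the seal-box lid at its angle marker

### The arm

A 6-joint arm with a two-finger parallel gripper is mounted at the origin on the work surface. World frame = base frame: x ahead of the robot, y to its left, z up, the work surface at z = 0. Lengths are in m, angles in degrees, forces in N, time in s.
With the tool pointing down it reaches from about 0.25 to 0.725 m from the base axis. Payload 9.7 kg.
Tool frame: the origin (TCP) lies at the very end of the fingers, on their centre line; the grasp point (between the pads) lies grasp_offset behind it (grasp_offset is the distance from the TCP to the grasp point, in m); z points along the fingers, y is the line along which they close (so a half turn about z gives the same grasp; the last joint's range is limited). The gripper opens to 85 mm and grips with 20 to 120 N. Pads are 22 mm wide; open, the fingers measure 114 mm over their backs; the gripper's body (76 mm by 85 mm) begins 54 mm behind the grasp point. The pads swing forward as they close: fully open they stand 13 mm farther back than shut.
Start: joints at [64.114, 4.979, 10.078, 95.1, 0, 90], TCP at [0.24, 0.495, 0.231] pointing down, gripper open.
Joint ranges: [-179.16, 179.16], [-48.56, 103.87], [-65.8, 70.77], [-126.05, 130.52], [-82.76, 87.17], [-180, 180]. Speed limits (degrees/s): [127.2, 127.2, 147.25, 180, 180, 180].

### API

Orientations are given as [roll, pitch, yaw] about the fixed x, y, z axes, in that order (R = Rz(yaw) Ry(pitch) Rx(roll)).
In Python, from workcell import get_obs, camera, calibration, job_done, recognise, cut_out, mark_of, grasp_offset gives the robot as it stands.
- The arm moves only by the tool servo_tool, never from a script. Its argument "moves" is a list of rows, each a list of 3 entries, a list of its own where there are three numbers: the turn, a rotation vector about the tool's x, y, z in degrees, then the shift along the tool's x, y, z in m, then the opening in per cent of the stroke, from 0 (shut) to 100 (fully open). In form: [[[ax, ay, az], [x, y, z], claw], ...]. A call has 1 to 12 rows; each row shifts and turns the commanded pose from where the row before left it, along the tool's axes as they then stand; what a row does not reach is not made up. A row lasts 1/10 s, in which the tool goes at most 50 mm and 8.59 degrees, less where a joint would pass 70% of its speed; a pose out of reach is approached as far as the arm can. A call is refused whole if a number of a shift passes 0.05 or a number of a turn 8.59, either way. A call with a gripper value outside its range is refused whole. The fingers move at their own pace and stop on an object; "force" is the grip in N (left out, the last holds). Time passes only in rows, so rows that do not move let the fingers close. It gives the time, the measured TCP pose, the force, the opening and the grip force at its end, in the units of the state.
- get_obs(): the state, without advancing time (a new reading comes with each control period).
- camera(name): name is "scene" or "top" or "wrist"; returns (picture, depth): 480x640x3 uint8, red, green, blue; 480x640 float32, m along the optical axis (not along the pixel's ray), 0 where there is no reading.
- calibration(name): a dict with "camera_matrix" (3x3 intrinsics, pixels), "R" (3x3) and "t" (3): a world point X has camera coordinates R X + t. Camera axes: x right, y down, z forward; pixel columns grow to the right and rows downward; lengths in m; the calibration is good to about 2 mm. The wrist camera is an equidistant fisheye: a pixel r from the principal point sees the ray r / f radians off the axis. A picture is of the moment at which its call begins: read the wrist's pose just before it. calibration takes no time and is no camera call; for the wrist camera it gives the pose at the moment of the call.
- job_done(): hands the job in; it is judged then, once.
Trained networks look in the newest picture that a camera, given by its name, has taken for a name from the list of things; names that differ only in an ending like _2 or _b are one class to them, and where a whole thing is asked for, a point or a joint stands for the part that bears it (a point fixed in the world has none). Each returns a list of dicts, best first, with "score" (0 to 1); they miss things now and then, are a little off and sometimes report something else, mostly with a low value. They report only what shows in the picture. A call takes as long as a camera call.
- recognise(name, camera): "xyz" ([x, y, z] in m, in the coordinates of the camera as it stood for that picture, good to about 4 mm: the middle of the surface that is visible of it).
- cut_out(name, camera): "mask" (480x640 bool, what is visible of it).
- mark_of(name, camera): "xyz" ([x, y, z] in m, in the coordinates of the camera as it stood for that picture, good to about 4 mm: a listed point, or the origin of a listed thing).
The state is a dict: "time": time; "q": joint angles; "qd": joint speeds; "joint_efforts": joint torques, N m; "ee_pos": TCP position; "tcp_rot": TCP orientation; "wrist_force": force on the tool from outside, world axes, zero at the start; "torque": the same for the moment, N m; "opening": finger opening in m; "grasp_force": force on a finger pad.
Only numpy, scipy, OpenCV 4.12 (cv2) and the standard library are available. Lean on these libraries where they do the work, as an engineer would, in place of code of your own. Each camera call takes 0.05 s, during which the arm holds its last target. There are 200 camera calls.

### The job

I am about to fit seals to the damper reservoir that has toppled over on the bench: stand it upright on its square foot on the bench and let go of it, without dropping it. Then lift the hinged lid of the seal box until it is at the same angle as the marker rod at the box's right-hand side as the robot sees it (the lid's front edge level with the rod's ball) and keep holding it still there, since it falls shut by itself: finish while holding the lid, with the reservoir still standing. Do not shift the marker, and leave the bottle, the bearing ring and the wrench where they are.

Things in the scene. Friction and masses are not known exactly. Their poses are not given: they have to be found in the camera images.
- reservoir_center (a point): centre of the damper reservoir, a loose steel canister (0.28-0.46 kg, 120 mm long): square foot 52x52x12 mm, round body 40 mm in diameter, round cap 52 mm across, 11 mm thick. Point on its axis, 60 mm from each end; z axis from foot to cap. Starts lying on its side, centre 26 mm above the bench, cap pointing roughly to the robot's left (+y); standing, its centre is 60 mm up
- lid_hinge (a point): middle of the hinge line at the far upper rim of the seal box, 100 mm above the bench. Axes turn with the lid: y along the hinge line; shut, z is up and -x points along the lid to its front edge. Box: grey sheet steel, fixed, open-topped, 200 mm deep, 260 wide, 100 high, roughly facing the robot. Lid: plate 204x262x6 mm, 0.35-0.7 kg, underside level with the hinge line
- lid_handle (a point): middle of the lid's bar handle: round steel bar 12 mm thick, 110 mm long, parallel to the hinge line, on a leg at each end, free all round between them; its axis 40 mm above the lid's top face (shut: 46 mm above the hinge line), 165 mm in front of the hinge line. Axes as lid_hinge. A pinched bar can turn between the fingers
- lid (a joint): angle of the lid, rad: 0 shut, growing as its front edge rises (a turn about the hinge's +y); up to 1.7. The hinge is free: the lid falls shut when let go. It starts shut
- marker (a joint): angle of the marker rod, rad, measured just as the lid's: lid and rod are parallel when both joints read the same. Drawn between 0.5 and 0.95. The rod turns on the hinge line and stays put by friction unless pushed hard
- marker_ball (a point): 26 mm ball at the free end of the marker, a steel rod 12 mm thick running from the hinge line, 152 mm to the right (-y) of lid_hinge, to the ball's centre 204 mm away, as far as the lid's front edge. A thin fixed arc with ticks stands between rod and box. Its x axis lies along the rod, from ball to hinge
- cleaner: white bottle, 64 mm in diameter, 170 mm high, standing beyond the reservoir; origin under its centre. Leave it alone
- bearing: steel bearing ring, 62 mm outside diameter, 22 mm high, flat on the bench to the left of the reservoir; origin under its centre. Leave it alone
- wrench: steel wrench lying flat on the bench beyond the seal box and the reservoir; origin under its middle, on the bench. Leave it alone

How it is judged:
By the outcome, as a careful person would: the job done as asked, in the order asked, and still so for the second after the job is handed in, while the arm keeps its last pose, push and grip.
It also fails if it takes over 51 s, if anything falls off the work surface, if the arm or the gripper's body presses on something with over 40 N, if the wrist force passes 120 N, or if a joint passes its speed limit or range.

## Working session

There is one attempt and no reset: what is moved stays moved. The work goes in short steps, Python scripts to look and compute and a tool call to move; the robot and the scene stay as the last step left them, time stands still between calls to the robot, and variables do not carry over. Pictures are saved under pics/ and viewed, at most 10 in all, crops included, and the job is handed in when it is done.

Besides the shell and the picture viewer there is one more tool, called after "Request:" as a command line: name --argument value ..., lists and objects as JSON in quotes. servo_tool: Moves the arm, as the interface text tells. Its arguments: {"type":"object","properties":{"moves":{"type":"array"},"force":{"type":"number"}},"required":["moves"]}

```bash
mkdir -p pics; ls; cat > h.py <<'E'
import numpy as np, cv2
from workcell import *
from scipy.spatial.transform import Rotation as Ro
def W(name,xyz,c=None):
    c=c or calibration(name); return np.array(c["R"]).T@(np.array(xyz)-np.array(c["t"]))
def cloud(name,depth,mask,c=None):
    c=c or calibration(name);K=np.array(c["camera_matrix"])
    v,u=np.nonzero(mask&(depth>0));d=depth[v,u]
    P=np.stack([(u-K[0,2])/K[0,0]*d,(v-K[1,2])/K[1,1]*d,d],1)
    return (P-np.array(c["t"]))@np.array(c["R"])
E
python3 - <<'E'
from h import *
print(grasp_offset, get_obs())
for cam in ("scene","top"):
    im,d=camera(cam); cv2.imwrite(f"pics/{cam}0.png",im[:,:,::-1])
    for n in ("reservoir_center","lid_hinge","lid_handle","marker_ball","cleaner","bearing","wrench"):
        r=mark_of(n,cam)
        print(cam,n,[(round(x["score"],2),W(cam,x["xyz"]).round(4)) for x in r[:2]])
    for n in ("reservoir_center","marker_ball","lid_handle"):
        r=cut_out(n,cam)
        if r:
            m=r[0]["mask"];P=cloud(cam,d,m);np.save(f"{cam}_{n}.npy",P)
            print(n,len(P),P.mean(0).round(4) if len(P) else '',np.percentile(P,[2,98],axis=0).round(4).tolist() if len(P) else '')
print(get_obs()["time"])
E
```

```text
pics
0.0187 {'time': 0.0, 'q': array([6.41150619e+01, 5.01183268e+00, 1.00330818e+01, 9.50993907e+01,
       1.39634593e-03, 9.00037820e+01]), 'qd': array([-0.02109756, -0.10151219, -0.00160621, -0.03831073,  0.09416555,
        0.09555625]), 'joint_efforts': array([ 3.22715736e-03, -5.20387137e+01,  4.64804757e+01,  1.62244641e-02,
        2.57454549e-04,  1.46391648e-05]), 'ee_pos': array([0.24000181, 0.49461099, 0.23056375]), 'tcp_rot': array([-1.79921858e+02, -1.39118661e-03,  1.54111278e+02]), 'wrist_force': array([-0.40520839,  0.19511267,  0.05809546]), 'torque': array([ 0.03115466,  0.00225362, -0.01457738]), 'grasp_force': 0.0, 'opening': 0.08526716239180922}
scene reservoir_center [(0.68, array([0.5138, 0.2554, 0.0248])), (0.67, array([ 0.5035, -0.1485,  0.1454]))]
scene lid_hinge [(0.8, array([ 0.6681, -0.1631,  0.0992])), (0.37, array([ 0.7662,  0.1071, -0.0021]))]
scene lid_handle [(0.9, array([ 0.5029, -0.1496,  0.1455]))]
scene marker_ball [(0.61, array([ 0.4964, -0.2949,  0.2355]))]
scene cleaner [(0.95, array([0.7061, 0.2823, 0.001 ]))]
scene bearing [(0.97, array([ 
[... 468 characters left out ...]
y([ 0.6701, -0.1616,  0.095 ]))]
top lid_handle [(0.75, array([ 0.4988, -0.1429,  0.147 ]))]
top marker_ball [(0.95, array([ 0.4956, -0.2914,  0.2299]))]
top cleaner [(0.83, array([7.064e-01, 2.864e-01, 2.000e-04])), (0.59, array([0.4797, 0.4273, 0.0015]))]
top bearing [(0.62, array([0.4775, 0.424 , 0.0013]))]
top wrench [(0.58, array([0.7658, 0.1128, 0.0037])), (0.53, array([ 0.7066,  0.2857, -0.0058]))]
reservoir_center 985 [0.5084 0.253  0.0402] [[0.4836, 0.1954, 0.0089], [0.5317, 0.314, 0.0519]]
marker_ball 603 [ 0.5619 -0.3035  0.1708] [[0.484, -0.3595, -0.002], [0.6561, -0.2829, 0.246]]
lid_handle 10847 [ 0.5637 -0.1499  0.1055] [[0.4632, -0.276, 0.1003], [0.6658, -0.0235, 0.1479]]
1.1
```

View pics/scene0.png

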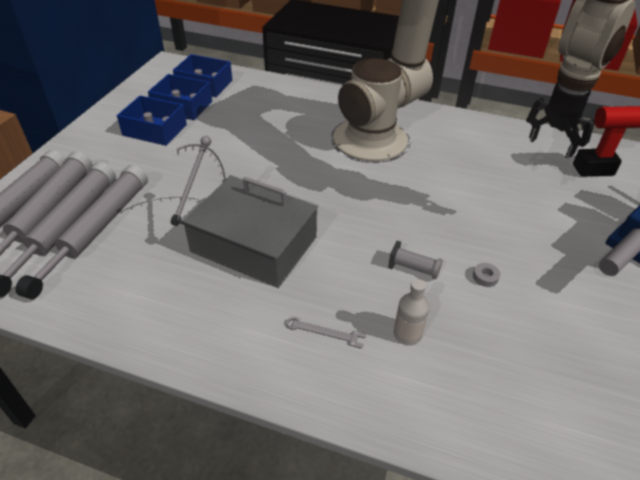

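View pics/top0.png

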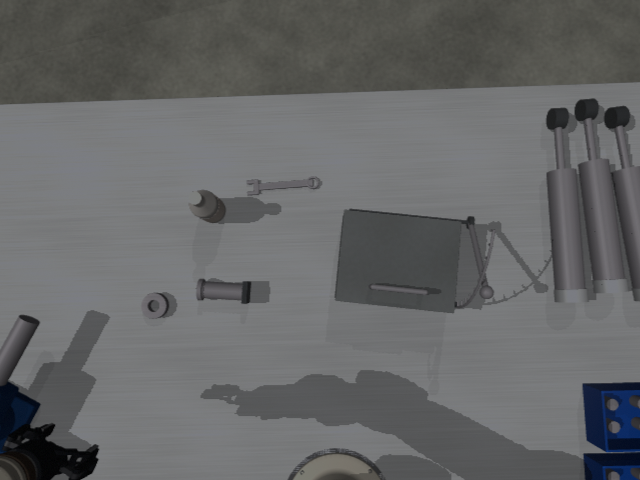

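```bash
python3 - <<'E'
from h import *
P=np.load("top_reservoir_center.npy");P=P[P[:,2]>.015]
c=np.median(P[:,:2],0);_,_,v=np.linalg.svd(P[:,:2]-P[:,:2].mean(0));a=v[0]*np.sign(v[0][1])
t=(P[:,:2]-c)@a;s=(P[:,:2]-c)@[a[1],-a[0]]
print("res axis yaw",np.degrees(np.arctan2(a[1],a[0])),c)
for lo in np.arange(-.07,.07,.01):
    m=(t>=lo)&(t<lo+.01)
    if m.sum()>5: print(lo.round(3),m.sum(),s[m].min().round(4),s[m].max().round(4),P[m,2].max().round(4))
for cam in("scene","top"):
    P=np.load(cam+"_lid_handle.npy");
    H=P[(P[:,2]>.135)&(P[:,2]<.16)];c=H.mean(0);_,_,v=np.linalg.svd((H-c)[:,:2]);print(cam,"handle",c,np.ptp(H,axis=0),np.degrees(np.arctan2(*v[0])))
    L=P[(P[:,2]<.112)&(P[:,2]>.095)];r=cv2.minAreaRect(L[:,:2].astype(np.float32));print("lid",r,np.median(L[:,2]))
    M=np.load(cam+"_marker_ball.npy");M=M[(M[:,2]>.09)&(M[:,1]>-.33)]
    c=M.mean(0);_,_,v=np.linalg.svd(M-c);print("rod",c,v[0],np.degrees(np.arctan2(abs(v[0][2]),np.hypot(*v[0][:2]))),M.min(0),M.max(0))
E
```

```text
res axis yaw 85.21422746524169 [0.5084502  0.25430913]
-0.06 126 -0.0264 0.0252 0.0545
-0.05 71 -0.0266 0.0245 0.0531
-0.04 71 -0.019 0.0193 0.0479
-0.03 72 -0.0195 0.0188 0.0478
-0.02 70 -0.0201 0.0183 0.048
-0.01 67 -0.0205 0.0177 0.0472
0.0 74 -0.0189 0.0193 0.048
0.01 74 -0.0194 0.0189 0.0482
0.02 68 -0.0203 0.0183 0.0472
0.03 69 -0.0182 0.0178 0.0467
0.04 71 -0.0188 0.0196 0.0472
0.05 110 -0.024 0.0239 0.0523
0.06 14 -0.0243 0.0232 0.0507
scene handle [ 0.50748267 -0.1376373   0.14700476] [0.02546868 0.12093511 0.01912333] 6.963067910534354
lid ((0.5671244859695435, -0.15025129914283752), (0.26565021276474, 0.2074434757232666), 82.58097076416016) 0.10462161221327207
rod [ 0.57673352 -0.30214742  0.16760636] [ 0.74393784 -0.10245485 -0.66034801] 41.32641938565746 [ 0.48624169 -0.3214335   0.09096386] [ 0.66217361 -0.28004918  0.24786881]
top handle [ 0.50229742 -0.14074285  0.14860206] [0.02414422 0.11923315 0.01621017] 7.48134647696902
lid ((0.5648006796836853, -0.15065719187259674), (0.26316070556640625, 0.20449884235858917), 82.40824890136719) 0.1041441044056412
rod [ 0.56026322 -0.30040817  0.18112856] [-0.74261542  0.10116551  0.66203314] 41.455116429390905 [ 0.48195819 -0.31927406  0.09084301] [ 0.65950463 -0.28086222  0.24881019]
```

The pictures agree with the networks. Scene: the reservoir lies at about (415,262) with its foot towards the box; box and handle at (265,190), ball at (205,142). Top: reservoir at (224,290), handle at (405,289), ball at (487,292). The rod sits at about 41.4°. The arm clears everything on the way, so I'll turn it to the reservoir grasp.

```bash
cat >> h.py <<'E'
def pose():
    o=get_obs(); return Ro.from_euler("xyz",o["tcp_rot"],degrees=True),np.array(o["ee_pos"]),o
def frame(yaw,tilt): # tool x along yaw, z down, then turned by tilt about tool y
    return Ro.from_euler("xyz",[180,0,yaw],degrees=True)*Ro.from_euler("y",tilt,degrees=True)
def go(Rt,pt):
    R,p,o=pose(); print("turn",(R.inv()*Rt).as_rotvec(degrees=True).round(2),"then shift",Rt.inv().apply(np.array(pt)-p).round(4),"t",round(o["time"],2))
E
python3 - <<'E'
from h import *
a=np.array([.0837,.9965,0]);G=np.array([.509,.254,.026])+.008*a
F=frame(85.2,-30);z=F.apply([0,0,1]);print(z)
R,p,o=pose();print("z turn",((R.inv()*frame(85.2,0)).as_rotvec(degrees=True)))
go(F,G+(.013-.10)*z)
E
```

```text
[-0.04183892 -0.49824643 -0.8660254 ]
z turn [ 8.54973666e-04 -1.89150686e-03  6.89142487e+01]
turn [ 18.02 -26.26  67.25] then shift [-0.0788  0.2881  0.1955] t 1.1
```

Request:
servo_tool --moves '[[[0,0,7.66],[0,0,0],100],[[0,0,7.66],[0,0,0],100],[[0,0,7.66],[0,0,0],100],[[0,0,7.66],[0,0,0],100],[[0,0,7.66],[0,0,0],100],[[0,0,7.66],[0,0,0],100],[[0,0,7.66],[0,0,0],100],[[0,0,7.66],[0,0,0],100],[[0,0,7.66],[0,0,0],100],[[0,-7.5,0],[0,0,0],100],[[0,-7.5,0],[0,0,0],100],[[0,-7.5,0],[0,0,0],100]]' --force 40

```text
time: 2.3
ee_pos: [0.2402, 0.4946, 0.2326]
tcp_rot: [179.9, 22.7, 85.1]
wrist_force: [0.5, 0.5, 0.4]
opening: 0.0854
grasp_force: 0.0
```

Request:
servo_tool --moves '[[[0,-7.5,0],[0,0,0],100],[[0,0,0],[-0.008,0.029,0.0195],100],[[0,0,0],[-0.008,0.029,0.0195],100],[[0,0,0],[-0.008,0.029,0.0195],100],[[0,0,0],[-0.008,0.029,0.0195],100],[[0,0,0],[-0.008,0.029,0.0195],100],[[0,0,0],[-0.008,0.029,0.0195],100],[[0,0,0],[-0.008,0.029,0.0195],100],[[0,0,0],[-0.008,0.029,0.0195],100],[[0,0,0],[-0.008,0.029,0.0195],100],[[0,0,0],[-0.008,0.029,0.0195],100],[[0,0,0],[0,0,0],100]]'

```text
time: 3.5
ee_pos: [0.5171, 0.3012, 0.1002]
tcp_rot: [-179.9, 30.1, 85.0]
wrist_force: [0.2, 0.7, 0.0]
opening: 0.0857
grasp_force: 0.0
```

```bash
python3 - <<'E'
from h import *
a=np.array([.0837,.9965,0]);G=np.array([.509,.254,.026])+.008*a
F=frame(85.2,-30);z=F.apply([0,0,1])
R,p,o=pose();print(p,o["tcp_rot"],o["q"].round(1))
go(F,G+.013*z)
im,d=camera("wrist");cv2.imwrite("pics/w1.png",im[:,:,::-1]);c=calibration("wrist")
for r in mark_of("reservoir_center","wrist")[:2]: print(r["score"],W("wrist",r["xyz"],c))
E
```

```text
[0.51706325 0.30121198 0.10024203] [-179.91856706   30.11954225   84.99086145] [ 39.9  32.7  25.1 104.7 -20.7 139.1]
turn [-0.19  0.12 -0.18] then shift [ 0.0027 -0.0041  0.0972] t 3.5
0.63 [0.50385275 0.25692539 0.02879405]
0.51 [0.70252505 0.2849974  0.00378152]
```

View pics/w1.png

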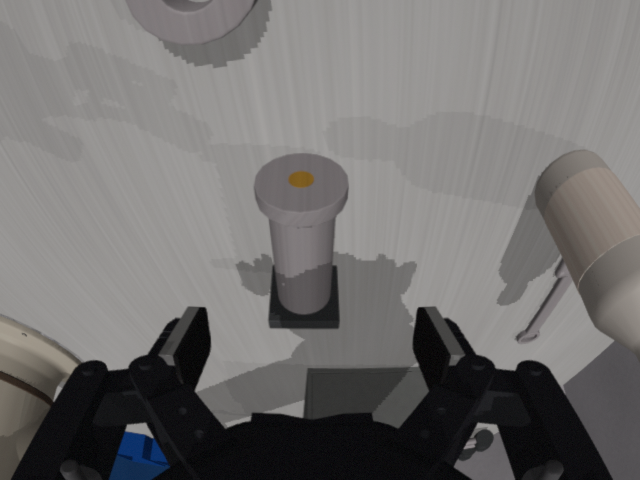

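The wrist picture shows the reservoir between the fingers, body at columns 270-335 and cap at (301,190), slightly left of the finger mid-line at about column 312. That matches the computed -4 mm shift. I'll advance and grip.

Request:
servo_tool --moves '[[[0,0,0],[0.001,-0.002,0.02],100],[[0,0,0],[0.001,-0.002,0.02],100],[[0,0,0],[0.001,-0.001,0.02],100],[[0,0,0],[0,0,0.02],100],[[0,0,0],[0,0,0.017],100],[[0,0,0],[0,0,0],100],[[0,0,0],[0,0,0],0],[[0,0,0],[0,0,0],0],[[0,0,0],[0,0,0],0],[[0,0,0],[0,0,0],0],[[0,0,0],[0,0,0],0],[[0,0,0],[0,0,0],0]]' --force 50

```text
time: 4.8
ee_pos: [0.5067, 0.2598, 0.0181]
tcp_rot: [179.9, 29.9, 85.2]
wrist_force: [-0.8, 2.5, 5.1]
opening: 0.0381
grasp_force: 50.3
```

Request:
servo_tool --moves '[[[0,0,0],[-0.005,0,-0.0087],0],[[0,0,0],[-0.01,0,-0.0173],0],[[0,0,0],[-0.01,0,-0.0173],0],[[0,0,0],[-0.01,0,-0.0173],0],[[0,0,0],[-0.01,0,-0.0173],0],[[0,0,0],[0,0,0],0],[[0,0,0],[0,0,0],0]]'

```text
time: 5.5
ee_pos: [0.5063, 0.259, 0.1065]
tcp_rot: [180.0, 30.0, 85.2]
wrist_force: [-0.7, 0.4, -4.7]
opening: 0.0382
grasp_force: 51.1
```

Request:
servo_tool --moves '[[[0,3,0],[0,0,0],0],[[0,6,0],[0,0,0],0],[[0,6,0],[0,0,0],0],[[0,6,0],[0,0,0],0],[[0,6,0],[0,0,0],0],[[0,6,0],[0,0,0],0],[[0,6,0],[0,0,0],0],[[0,6,0],[0,0,0],0],[[0,6,0],[0,0,0],0],[[0,6,0],[0,0,0],0],[[0,6,0],[0,0,0],0],[[0,6,0],[0,0,0],0]]'

```text
time: 6.7
ee_pos: [0.5053, 0.2582, 0.1053]
tcp_rot: [-179.9, -39.1, 85.1]
wrist_force: [0.2, -0.6, -5.0]
opening: 0.0383
grasp_force: 51.2
```

Request:
servo_tool --moves '[[[0,6,0],[0,0,0],0],[[0,6,0],[0,0,0],0],[[0,6,0],[0,0,0],0],[[0,3,0],[0,0,0],0],[[0,0,0],[0,0,0],0],[[0,0,0],[0,0,0],0],[[0,0,0],[0,0,0],0]]'

```text
time: 7.4
ee_pos: [0.5063, 0.2591, 0.1069]
tcp_rot: [180.0, -59.9, 85.2]
wrist_force: [0.6, -1.1, -4.0]
opening: 0.0386
grasp_force: 51.3
```

```bash
cat > m.py <<'E'
from h import *
R,p,o=pose();print(p,o["tcp_rot"],o["q"].round(1),o["time"])
for cam in("top","scene"):
    im,d=camera(cam);cv2.imwrite(f"pics/{cam}_{o['time']:.1f}.png",im[:,:,::-1])
    for r in mark_of("reservoir_center",cam)[:2]: print(cam,r["score"],W(cam,r["xyz"]))
    for r in cut_out("reservoir_center",cam)[:1]:
        P=cloud(cam,d,r["mask"]);print(len(P),np.percentile(P,[2,50,98],axis=0).round(4).tolist())
        np.save(f"{cam}_r.npy",P)
        v=np.nonzero(r["mask"]);print("px rows",v[0].min(),v[0].max(),"cols",v[1].min(),v[1].max())
E
python3 m.py
```

```text
[0.50627169 0.25905188 0.10691643] [179.95556939 -59.9061412   85.23227766] [  1.6  -3.6 -28.8  54.   59.3 102.6] 7.4
top 0.75 [0.51002405 0.25223673 0.09876766]
688 [[0.4836, 0.227, 0.047], [0.505, 0.2437, 0.159], [0.5294, 0.2754, 0.1637]]
px rows 280 304 cols 199 234
scene 0.78 [0.51071085 0.25190392 0.09932917]
869 [[0.4888, 0.2297, 0.0454], [0.5229, 0.2558, 0.125], [0.5355, 0.276, 0.164]]
px rows 213 265 cols 404 433
```

```bash
python3 - <<'E'
from h import *
P=np.load("top_r.npy");C=P[P[:,2]>.150]
for _ in range(3):
    A=np.c_[C[:,:2]-C[:,:2].mean(0),np.ones(len(C))];k=np.linalg.lstsq(A,C[:,2],rcond=None)[0];r=C[:,2]-A@k;C=C[abs(r)<.004]
print(len(C),k,"tilt deg",np.degrees(k[:2]),C.mean(0),r.std())
E
python3 - <<'E'
import cv2
im=cv2.imread("pics/scene_7.4.png");cv2.imwrite("pics/c1.png",cv2.resize(im[170:330,340:500],None,fx=3.5,fy=3.5,interpolation=2))
E
```

```text
466 [-0.00439182 -0.002195    0.16019415] tilt deg [-0.25163247 -0.12576404] [0.50608032 0.25188479 0.16020284] 0.0016939761454920965
```

View pics/c1.png

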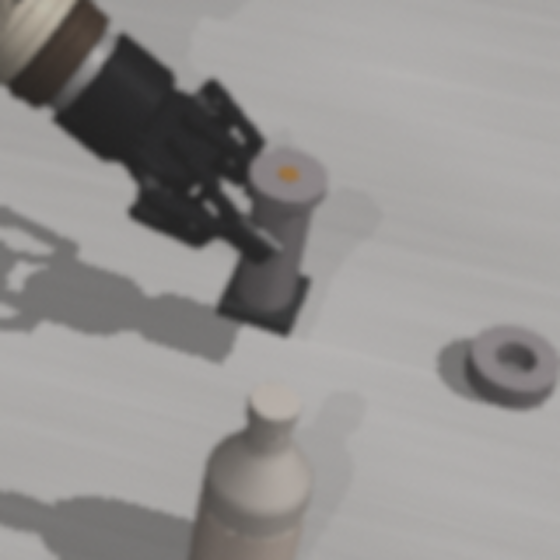

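The crop shows the reservoir held upright in the air, cap at (288,175) and foot at (265,305), tilted by less than 0.5°. Its underside is about 40 mm up, so I'll lower it gently.

Request:
servo_tool --moves '[[[0,0,0],[-0.0087,0,0.005],0],[[0,0,0],[-0.0087,0,0.005],0],[[0,0,0],[-0.0087,0,0.005],0],[[0,0,0],[-0.0035,0,0.002],0],[[0,0,0],[-0.0017,0,0.001],0],[[0,0,0],[0,0,0],0],[[0,0,0],[0,0,0],0]]'

```text
time: 8.4
ee_pos: [0.5064, 0.2588, 0.0711]
tcp_rot: [179.9, -60.0, 85.2]
wrist_force: [-0.3, -0.2, -3.3]
opening: 0.038
grasp_force: 51.3
```

Request:
servo_tool --moves '[[[0,0,0],[-0.0009,0,0.0005],0],[[0,0,0],[-0.0009,0,0.0005],0],[[0,0,0],[0,0,0],0],[[0,0,0],[0,0,0],0]]'

```text
time: 8.8
ee_pos: [0.5062, 0.2588, 0.0688]
tcp_rot: [180.0, -60.0, 85.2]
wrist_force: [0.1, -0.4, -3.7]
opening: 0.0385
grasp_force: 51.3
```

Request:
servo_tool --moves '[[[0,0,0],[-0.0005,0,0.0003],0],[[0,0,0],[-0.0005,0,0.0003],0],[[0,0,0],[0,0,0],0],[[0,0,0],[0,0,0],0]]'

```text
time: 9.2
ee_pos: [0.5062, 0.2588, 0.0675]
tcp_rot: [-180.0, -60.0, 85.2]
wrist_force: [0.3, 0.3, -4.3]
opening: 0.0386
grasp_force: 51.3
```

Request:
servo_tool --moves '[[[0,0,0],[-0.0005,0,0.0003],0],[[0,0,0],[0,0,0],0],[[0,0,0],[0,0,0],0]]'

```text
time: 9.5
ee_pos: [0.5062, 0.2588, 0.0669]
tcp_rot: [-180.0, -60.0, 85.2]
wrist_force: [-0.1, 0.2, -3.5]
opening: 0.0382
grasp_force: 51.3
```

Request:
servo_tool --moves '[[[0,0,0],[-0.0005,0,0.0003],0],[[0,0,0],[0,0,0],0],[[0,0,0],[0,0,0],0]]'

```text
time: 9.8
ee_pos: [0.5062, 0.2588, 0.0663]
tcp_rot: [-180.0, -60.0, 85.2]
wrist_force: [0.4, 0.3, -4.0]
opening: 0.0385
grasp_force: 51.3
```

Request:
servo_tool --moves '[[[0,0,0],[-0.0005,0,0.0003],0],[[0,0,0],[0,0,0],0],[[0,0,0],[0,0,0],0]]'

```text
time: 10.1
ee_pos: [0.5062, 0.2588, 0.0658]
tcp_rot: [-180.0, -60.0, 85.2]
wrist_force: [-1.1, 0.8, -3.6]
opening: 0.0381
grasp_force: 51.3
```

Request:
servo_tool --moves '[[[0,0,0],[-0.0005,0,0.0003],0],[[0,0,0],[0,0,0],0],[[0,0,0],[0,0,0],0]]'

```text
time: 10.4
ee_pos: [0.5062, 0.2588, 0.0652]
tcp_rot: [-180.0, -60.0, 85.2]
wrist_force: [-0.1, 0.3, -4.5]
opening: 0.0381
grasp_force: 51.3
```

Request:
servo_tool --moves '[[[0,0,0],[-0.0005,0,0.0003],0],[[0,0,0],[0,0,0],0],[[0,0,0],[0,0,0],0]]'

```text
time: 10.7
ee_pos: [0.5064, 0.2589, 0.0649]
tcp_rot: [180.0, -60.0, 85.2]
wrist_force: [0.2, -0.4, -1.3]
opening: 0.0381
grasp_force: 51.6
```

Request:
servo_tool --moves '[[[0,0,0],[-0.0005,0,0.0003],0],[[0,0,0],[0,0,0],0],[[0,0,0],[0,0,0],0]]'

```text
time: 11.0
ee_pos: [0.5064, 0.259, 0.0649]
tcp_rot: [179.9, -60.1, 85.2]
wrist_force: [-3.9, -3.4, 6.6]
opening: 0.0386
grasp_force: 52.1
```

Request:
servo_tool --moves '[[[0,0,0],[0,0,0],30],[[0,0,0],[0,0,0],60],[[0,0,0],[0,0,0],100],[[0,0,0],[0,0,0],100],[[0,0,0],[0,0,0],100]]'

```text
time: 11.5
ee_pos: [0.5062, 0.2589, 0.0639]
tcp_rot: [180.0, -60.0, 85.2]
wrist_force: [-0.6, 0.3, 0.3]
opening: 0.0856
grasp_force: 0.0
```

Request:
servo_tool --moves '[[[0,0,0],[0,0,-0.008],100],[[0,0,0],[0,0,-0.02],100],[[0,0,0],[0,0,-0.025],100],[[0,0,0],[0,0,-0.03],100],[[0,0,0],[0,0,-0.03],100],[[0,0,0],[0,0,-0.03],100],[[0,0,0],[0,0,0],100]]'

```text
time: 12.2
ee_pos: [0.4971, 0.1332, 0.1371]
tcp_rot: [179.8, -60.0, 85.2]
wrist_force: [-0.2, 1.1, -0.4]
opening: 0.0852
grasp_force: 0.0
```

```bash
python3 m.py
```

```text
[0.49706768 0.13316426 0.1371232 ] [179.7741808  -59.98898669  85.2226155 ] [-13.3   3.9 -17.9  82.2  59.   73.6] 12.2
top 0.92 [0.5078038  0.25075406 0.05799816]
556 [[0.4841, -0.3177, 0.0937], [0.5591, -0.3011, 0.1801], [0.6547, -0.2829, 0.2459]]
px rows 216 298 cols 466 492
scene 0.75 [0.50908444 0.24944938 0.05878253]
1002 [[0.483, 0.2264, -0.0006], [0.5232, 0.2529, 0.0688], [0.5353, 0.2762, 0.1214]]
px rows 226 277 cols 400 430
```

```bash
python3 - <<'E'
from h import *
go(frame(82.5,0),[.504,-.143,.235])
E
```

```text
turn [ -1.46 -59.99   2.46] then shift [-0.2757  0.0451 -0.1   ] t 12.5
```

Request:
servo_tool --moves '[[[-0.2,-7.5,0.3],[0,0,0],100],[[-0.2,-7.5,0.3],[0,0,0],100],[[-0.2,-7.5,0.3],[0,0,0],100],[[-0.2,-7.5,0.3],[0,0,0],100],[[-0.2,-7.5,0.3],[0,0,0],100],[[-0.2,-7.5,0.3],[0,0,0],100],[[-0.2,-7.5,0.3],[0,0,0],100],[[-0.1,-7.5,0.3],[0,0,0],100],[[0,0,0],[0,0,-0.02],100],[[0,0,0],[0,0,-0.025],100],[[0,0,0],[0,0,-0.03],100],[[0,0,0],[0,0,-0.025],100]]'

```text
time: 13.7
ee_pos: [0.4953, 0.1364, 0.2366]
tcp_rot: [179.9, -0.0, 82.5]
wrist_force: [0.0, -0.4, 1.1]
opening: 0.0855
grasp_force: 0.0
```

Request:
servo_tool --moves '[[[0,0,0],[-0.0276,0.0045,0],100],[[0,0,0],[-0.0276,0.0045,0],100],[[0,0,0],[-0.0276,0.0045,0],100],[[0,0,0],[-0.0276,0.0045,0],100],[[0,0,0],[-0.0276,0.0045,0],100],[[0,0,0],[-0.0276,0.0045,0],100],[[0,0,0],[-0.0276,0.0045,0],100],[[0,0,0],[-0.0276,0.0045,0],100],[[0,0,0],[-0.0276,0.0045,0],100],[[0,0,0],[-0.0276,0.0045,0],100],[[0,0,0],[0,0,0],100]]'

```text
time: 14.8
ee_pos: [0.5039, -0.1457, 0.2349]
tcp_rot: [179.9, 0.0, 82.3]
wrist_force: [0.3, 0.5, -0.8]
opening: 0.0852
grasp_force: 0.0
```

```bash
python3 - <<'E'
from h import *
R,p,o=pose();print(p,o["tcp_rot"],o["q"].round(1))
im,d=camera("wrist");cv2.imwrite("pics/w2.png",im[:,:,::-1]);c=calibration("wrist")
for n in("lid_handle","lid_hinge","marker_ball"):
  for r in mark_of(n,"wrist")[:2]: print(n,r["score"],W("wrist",r["xyz"],c))
go(frame(82.5,0),[.504,-.143,.131])
E
```

```text
[ 0.50390468 -0.14574518  0.2349404 ] [1.79941051e+02 2.47211044e-02 8.23242292e+01] [-16.1   1.5   6.8  95.3  -0.   81.6]
lid_handle 0.93 [ 0.50512062 -0.14250579  0.14698233]
lid_hinge 0.74 [ 0.66528448 -0.15922764  0.09948046]
turn [ 0.07 -0.01 -0.01] then shift [0.     0.     0.1045] t 15.0
```

View pics/w2.png

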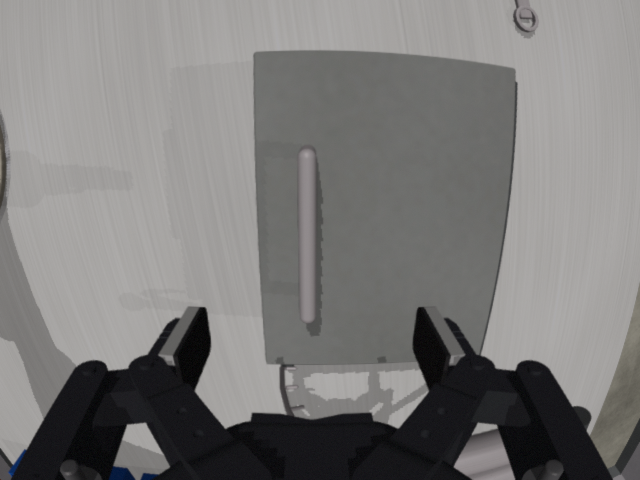

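The bar is at columns 300-316, parallel to the pads and midway between the fingers. I'll descend and grip.

Request:
servo_tool --moves '[[[0,0,0],[0,0,0.02],100],[[0,0,0],[0,0,0.025],100],[[0,0,0],[0,0,0.025],60],[[0,0,0],[0,0,0.02],50],[[0,0,0],[0,0,0.014],50],[[0,0,0],[0,0,0],30],[[0,0,0],[0,0,0],0],[[0,0,0],[0,0,0],0],[[0,0,0],[0,0,0],0],[[0,0,0],[0,0,0],0],[[0,0,0],[0,0,0],0],[[0,0,0],[0,0,0],0]]' --force 60

```text
time: 16.2
ee_pos: [0.5015, -0.1432, 0.1323]
tcp_rot: [-179.8, -0.0, 82.4]
wrist_force: [-15.2, 5.0, 1.9]
opening: 0.01
grasp_force: 58.6
```

```bash
python3 - <<'E'
from h import *
R,p,o=pose();print(p,o["wrist_force"],o["opening"])
F=frame(82.5,0)
f=lambda t:np.array([-.165*np.cos(t)+.046*np.sin(t),.165*np.sin(t)+.046*np.cos(t)])
prev=f(0)
for d in range(3,43,3):
    n=f(np.radians(d));print(d,"tool y,z:",np.round([(n-prev)[0],-(n-prev)[1]],4));prev=n
print(F.apply([0,1,0]))
E
```

```text
[ 0.50153953 -0.14321818  0.13229452] [-15.17655761   5.02183426   1.92197628] 0.01002703774707207
3 tool y,z: [ 0.0026 -0.0086]
6 tool y,z: [ 0.0031 -0.0084]
9 tool y,z: [ 0.0035 -0.0083]
12 tool y,z: [ 0.0039 -0.0081]
15 tool y,z: [ 0.0044 -0.0078]
18 tool y,z: [ 0.0048 -0.0076]
21 tool y,z: [ 0.0052 -0.0073]
24 tool y,z: [ 0.0055 -0.0071]
27 tool y,z: [ 0.0059 -0.0068]
30 tool y,z: [ 0.0062 -0.0064]
33 tool y,z: [ 0.0066 -0.0061]
36 tool y,z: [ 0.0069 -0.0058]
39 tool y,z: [ 0.0072 -0.0054]
42 tool y,z: [ 0.0074 -0.005 ]
[ 9.91444861e-01 -1.30526192e-01  1.22464680e-16]
```

Request:
servo_tool --moves '[[[0,0,0],[0,-0.0024,0],0],[[0,0,0],[0.0,0.0013,-0.0043],0],[[0,0,0],[0,0.0013,-0.0043],0],[[0,0,0],[0,0.0015,-0.0042],0],[[0,0,0],[0,0.0016,-0.0042],0],[[0,0,0],[0,0.0017,-0.0042],0],[[0,0,0],[0,0.0018,-0.0041],0],[[0,0,0],[0,0.0019,-0.0041],0],[[0,0,0],[0,0.002,-0.004],0],[[0,0,0],[0,0,0],0]]'

```text
time: 17.2
ee_pos: [0.5143, -0.145, 0.1662]
tcp_rot: [180.0, -0.0, 82.4]
wrist_force: [-7.2, 5.4, -1.0]
opening: 0.0098
grasp_force: 58.7
```

Request:
servo_tool --moves '[[[0,0,0],[0.0006,0.001,-0.0039],0],[[0,0,0],[0,0.0021,-0.0039],0],[[0,0,0],[0,0.0023,-0.0038],0],[[0,0,0],[0,0.0024,-0.0038],0],[[0,0,0],[0,0.0025,-0.0037],0],[[0,0,0],[0,0.0025,-0.0036],0],[[0,0,0],[0,0.0027,-0.0036],0],[[0,0,0],[0,0.0027,-0.0035],0],[[0,0,0],[0,0,0],0]]'

```text
time: 18.1
ee_pos: [0.5326, -0.1474, 0.1955]
tcp_rot: [179.9, 0.0, 82.4]
wrist_force: [-6.3, 0.1, -1.1]
opening: 0.0097
grasp_force: 58.9
```

Request:
servo_tool --moves '[[[0,0,0],[0,0.002,-0.0034],0],[[0,0,0],[0,0.0029,-0.0034],0],[[0,0,0],[0,0.003,-0.0033],0],[[0,0,0],[0,0.0031,-0.0032],0],[[0,0,0],[0,0.0032,-0.0031],0],[[0,0,0],[0,0.0033,-0.003],0],[[0,0,0],[0,0.0034,-0.0029],0],[[0,0,0],[0,0.0035,-0.0029],0],[[0,0,0],[0,0,0],0],[[0,0,0],[0,0,0],0]]'

```text
time: 19.1
ee_pos: [0.5568, -0.1505, 0.2215]
tcp_rot: [179.9, 0.0, 82.4]
wrist_force: [-7.9, 0.4, 4.4]
opening: 0.0096
grasp_force: 59.2
```

```bash
cat > a.py <<'E'
from h import *
R,p,o=pose();print(p,o["wrist_force"],o["time"])
h=np.array([.130,.9915,0])
def ang(P,minz):
    # principal direction in the plane normal to the hinge line
    e=np.array([-.9915,.130,0]);q=np.c_[P@e,P[:,2]];q=q[q[:,1]>minz];
    for _ in range(4):
        vx,vy,x0,y0=cv2.fitLine(q.astype(np.float32),cv2.DIST_HUBER,0,.01,.01).ravel()
        r=(q-[x0,y0])@[-vy,vx];q=q[abs(r)<.008]
    return np.degrees(np.arctan(vy/vx)),len(q),r.std(),(x0,y0)
for cam in("scene","top"):
    im,d=camera(cam);cv2.imwrite(f"pics/{cam}_{o['time']:.1f}.png",im[:,:,::-1])
    for n in("lid","marker_ball"):
        r=cut_out(n,cam)
        if not r: print("none",n);continue
        m=r[0]["mask"];m=cv2.erode(m.astype(np.uint8),np.ones((3,3)))>0 if n=="lid" else m
        P=cloud(cam,d,m)
        if n=="lid": P=P[(P[:,1]<0)&(P[:,1]>-.29)]
        else: P=P[(P[:,1]<-.27)&(P[:,1]>-.33)]
        np.save(f"{cam}_{n}_n.npy",P)
        print(cam,n,r[0]["score"],ang(P,.105),P.max(0).round(4))
    for n in("lid_hinge","lid_handle","marker_ball","reservoir_center"):
        for r in mark_of(n,cam)[:1]: print(n,round(r["score"],2),W(cam,r["xyz"]).round(4))
E
python3 a.py
```

```text
[ 0.5567853  -0.15052264  0.2214821 ] [-7.87719296  0.42357303  4.38778248] 19.1
scene lid 0.66 (np.float32(34.775204), 7431, np.float64(0.00225045656767754), (np.float32(-0.6085118), np.float32(0.15752791))) [ 0.685  -0.0154  0.2407]
scene marker_ball 0.94 (np.float32(41.7287), 422, np.float64(0.003277946315884169), (np.float32(-0.60389626), np.float32(0.17369424))) [ 0.6622 -0.2815  0.2479]
lid_hinge 0.63 [ 0.6653 -0.1636  0.1005]
lid_handle 0.71 [ 0.557  -0.1519  0.2304]
marker_ball 0.59 [ 0.5006 -0.2948  0.2361]
reservoir_center 0.73 [0.5104 0.2492 0.0571]
top lid 0.86 (np.float32(34.81633), 4364, np.float64(0.0013035719037481882), (np.float32(-0.59775716), np.float32(0.1636667))) [ 0.6804 -0.0164  0.239 ]Traceback (most recent call last):
  File "a.py", line 21, in <module>
    print(cam,n,r[0]["score"],ang(P,.105),P.max(0).round(4))
                              ~~~^^^^^^^^
  File "a.py", line 8, in ang
    vx,vy,x0,y0=cv2.fitLine(q.astype(np.float32),cv2.DIST_HUBER,0,.01,.01).ravel()
                ~~~~~~~~~~~^^^^^^^^^^^^^^^^^^^^^^^^^^^^^^^^^^^^^^^^^^^^^^^
cv2.error: OpenCV(4.12.0) /io/opencv/modules/imgproc/src/linefit.cpp:50: error: (-215:Assertion failed) count > 0 in function 'fitLine2D_wods'
```

Request:
servo_tool --moves '[[[0,0,0],[0,0.003,-0.0027],0],[[0,0,0],[0,0.003,-0.0026],0],[[0,0,0],[0,0.003,-0.0025],0],[[0,0,0],[0,0.003,-0.0024],0],[[0,0,0],[0,0.0031,-0.0023],0],[[0,0,0],[0,0,0],0],[[0,0,0],[0,0,0],0],[[0,0,0],[0,0,0],0]]'

```text
time: 20.4
ee_pos: [0.5717, -0.1525, 0.2331]
tcp_rot: [179.9, 0.0, 82.4]
wrist_force: [-6.2, -0.7, 1.0]
opening: 0.0097
grasp_force: 58.9
```

```bash
sed -i 's/        print(cam,n,r\[0\]/        if len(P)>50: print(cam,n,r[0]/' a.py; python3 a.py; ls pics
```

```text
[ 0.57174959 -0.15252057  0.23314674] [-6.23414683 -0.74451106  1.03330822] 20.4
scene lid 0.96 (np.float32(41.101566), 7492, np.float64(0.0022305809834431804), (np.float32(-0.6147366), np.float32(0.16585092))) [ 0.6843 -0.0198  0.2504]
scene marker_ball 0.79 (np.float32(41.870285), 411, np.float64(0.0032375305509982433), (np.float32(-0.6012134), np.float32(0.17648566))) [ 0.6633 -0.2813  0.247 ]
lid_hinge 0.87 [ 0.6677 -0.1644  0.1003]
lid_handle 0.55 [ 0.575  -0.1566  0.2404]
marker_ball 0.92 [ 0.498  -0.2945  0.2356]
reservoir_center 0.91 [0.5132 0.2497 0.0604]
top lid 0.7 (np.float32(41.07727), 3991, np.float64(0.0012085036298695262), (np.float32(-0.6021921), np.float32(0.17535153))) [ 0.6802 -0.0162  0.2518]
none marker_ball
lid_hinge 0.59 [ 0.6698 -0.1624  0.0942]
lid_handle 0.7 [ 0.5697 -0.152   0.2407]
reservoir_center 0.91 [0.5128 0.2478 0.0602]
c1.png
scene0.png
scene_12.2.png
scene_19.1.png
scene_20.4.png
scene_7.4.png
top0.png
top_12.2.png
top_19.1.png
top_20.4.png
top_7.4.png
w1.png
w2.png
```

```bash
python3 - <<'E'
from h import *
e=np.array([-.9915,.130,0])
for f in("top_marker_ball","scene_marker_ball","scene_marker_ball_n"):
    P=np.load(f+".npy");q=np.c_[P@e,P[:,2]];m=(P[:,1]>-.33)&(q[:,1]>.115)&(q[:,1]<.215)
    q=q[m]
    for k in range(6):
        vx,vy,x0,y0=cv2.fitLine(q.astype(np.float32),cv2.DIST_HUBER,0,.01,.01).ravel();r=(q-[x0,y0])@[-vy,vx];q=q[abs(r)<.008]
    B=P[(P[:,1]>-.33)&(P@e<-.495-.0)&(P[:,2]>.217)]
    # ball: fit centre with known radius
    from scipy.optimize import least_squares
    s=least_squares(lambda c:np.linalg.norm(B-c,axis=1)-.013,B.mean(0)-[0,0,.01],loss="soft_l1",f_scale=.002)
    print(f,len(q),np.degrees(np.arctan(vy/vx)),r.std(),"ball",s.x,len(B),"ang",np.degrees(np.arcsin((s.x[2]-.1)/.204)))
im=cv2.imread("pics/scene_20.4.png");cv2.imwrite("pics/c2.png",cv2.resize(im[110:290,150:450],None,fx=2.6,fy=2.6,interpolation=2))
E
```

```text
top_marker_ball 283 40.856407 0.0022410178086863263 ball [ 0.49621454 -0.29404212  0.23217702] 200 ang 40.385456456141235
scene_marker_ball 317 40.97326 0.0029488269145770446 ball [ 0.4968995  -0.29455515  0.23131501] 102 ang 40.06835206759222
scene_marker_ball_n 278 41.282143 0.0028203064851758716 ball [ 0.5118232  -0.28973953  0.23480172] 107 ang 41.360358532560426
```

View pics/c2.png

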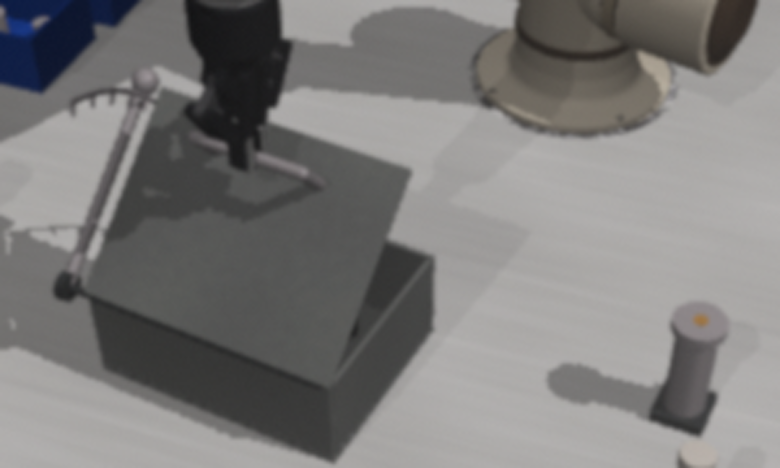

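The crop shows the lid parallel to the rod, its front edge level with the ball at (147,80), and the reservoir standing at (690,365). The lid measures 41.1°; the rod estimates range from 40.1° to 41.8°, so it matches within the measuring error.

```bash
python3 -c "
from workcell import *
print(job_done())"
```

```text
the job is handed in; nothing more can be done
None
```

The reservoir is standing upright on its foot and released, and the arm is holding the lid still at about 41°, parallel to the marker rod to within about 1°; I handed the job in at about 21 s.

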